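# Turn the square serving paddle over against the chopping board

## Task

Two small wooden serving paddles lie by the left edge of the big chopping board. Turn over the one with the square blade so that its underside can dry: push its blade up against the edge of the chopping board, tip it up there until it stands on its blade end, carry on over, and leave it lying flat, face down, on top of the chopping board. Leave the paddle with the round blade where it is.

Things in the scene. Friction and masses are not known exactly. Their poses are not given: they have to be found in the camera images.
- chopping_board: Big wooden chopping board, 230 (its x, about to the robot's left) x 340 (y, about towards the robot) x 22 mm, flat on the worktop and fixed to it. Origin: centre of its underside. Its left edge, at x = +115 mm, is the upright 22 mm high fence; both paddles lie in front of it. A peeler (18 mm high) and an egg cup (58 mm) lie on its right part, x below -50 mm.
- square_paddle: Loose wooden paddle, SQUARE blade, about 90 g, 14 mm thick all over. Origin: centre of the blade's underside; blade 76 x 76 mm; handle 24 mm wide (in x) from y = +38 to +98. Starts flat, handle pointing away from the board, blade end (y = -38) 5 to 30 mm off its left edge. z: out of the grooved face, up at first.
- square_toe (a point): Middle of the square paddle's blade end (y = -38 mm in the paddle's frame, half way up its 14 mm thickness). With the handle held lightly by its sides, the paddle turns between the fingers when this end is blocked by the board's edge; from flat, lifted straight up, it may just rise with the hand over the edge, so tilt it with the hand at first and keep pushing.
- round_paddle: The other loose wooden paddle, with a ROUND blade of 76 mm diameter (origin: centre of its underside) and the same handle (24 mm wide, to y = +98 mm, 14 mm thick). It lies beside the square one, some 130 to 170 mm from it between origins, on either side of it. To be left alone.

How it is judged:
On the way:
1. the square paddle stands on its blade end, handle up, against the left edge of the chopping board (angle between square_paddle's own z axis and vertical between 1.2 and 1.95 rad and x of square_toe in the frame of chopping_board between 0.105 and 0.145 m and height (world z) of square_toe below 0.035 m), for 0.05 s.
At the end, for the whole second after the job is handed in: The square paddle lies at rest, face down and flat within 10 degrees, on top of the chopping board, with the middle of its blade over the board (the blade's end may overhang the edge); the round paddle is within 20 mm of where it was and still right way up (angle between square_paddle's own z axis and vertical above 2.97 rad and z of square_paddle in the frame of chopping_board between 0.028 and 0.045 m and x of square_paddle in the frame of chopping_board between -0.06 and 0.115 m and y of square_paddle in the frame of chopping_board between -0.17 and 0.17 m and linear speed of square_paddle below 0.02 m/s and distance of round_paddle from where it was at the start of the episode below 0.02 m and angle between round_paddle's own z axis and vertical below 0.15 rad); the robot touches nothing.
It fails at once if the round paddle is moved by more than 30 mm or tipped (distance of round_paddle from where it was at the start of the episode above 0.03 m or angle between round_paddle's own z axis and vertical above 0.35 rad).
It also fails if it takes over 45 s, if anything falls off the work surface, if the arm or the gripper's body presses on something with over 40 N, if the wrist force passes 120 N, or if a joint passes its speed limit or range.

## Robot

A 6-joint arm with a two-finger parallel gripper is mounted at the origin on a cart in front of the work surface, level with it; the furniture and walls round the work are solid. World frame = base frame: x ahead of the robot, y to its left, z up, the work surface at z = 0. Lengths are in m, angles in rad, forces in N, time in s.
With the tool pointing down it reaches from about 0.375 to 0.9 m from the base axis. Payload 3.1 kg.
Tool frame: the origin (TCP) lies midway between the tips of the shut fingers; the grasp point (between the pads) lies 19 mm behind it; z points along the fingers, y is the line along which they close (so a half turn about z gives the same grasp; the last joint's range is limited). The gripper opens to 85 mm and grips with 20 to 120 N. Pads are 22 mm wide; open, the fingers measure 114 mm over their backs; the gripper's body (76 mm by 85 mm) begins 54 mm behind the grasp point. The pads swing forward as they close: fully open they stand 13 mm farther back than shut.
Start: joints at [-1.454, 0.527, 1.433, -0, 1.181, -0.178], TCP at [0.182, -0.598, 0.231] pointing down, gripper open.
Joint ranges: [-3.08, 3.08], [-0.75, 2.2], [0.22, 2.44], [-1.43, 4.57], [0, 2.65], [-2.85, 2.85]. Speed limits (rad/s): [2.79, 2.79, 3.14, 3.14, 3.14, 3.14].

## Interface

Orientations are given as [roll, pitch, yaw] about the fixed x, y, z axes, in that order (R = Rz(yaw) Ry(pitch) Rx(roll)).
In Python, from plant import env gives the robot as it stands.
- The arm moves only by the shell command python3 -m crank 'ROWS'. ROWS is JSON, one flat list of numbers, 5 for each row, row after row: the shift along the tool's x, y, z in cm, then the turn about the tool's z in degrees, then the finger opening in cm, from 0 to 8.54. A call has exactly 10 rows; each row shifts and turns the commanded pose from where the row before left it, along the tool's axes as they then stand; what a row does not reach is not made up. A row lasts 1/8 s, in which the tool goes at most 62.5 mm and 10.7 degrees, less where a joint would pass 70% of its speed; a pose out of reach is approached as far as the arm can. A call is refused whole if a number of a shift passes 6.25 or a number of a turn 10.7, either way. A call with a gripper value outside its range is refused whole. The fingers move at their own pace and stop on an object; the grip force is fixed at half the most. Time passes only in rows, so rows that do not move let the fingers close, or fill a call up. It gives the time, the measured TCP pose, the force, the opening and the grip force at its end, in the units of the state.
- env.read_state(): the state, without advancing time (a new reading comes with each control period).
- env.read_camera(name): name is "scene" or "top" or "wrist"; returns the picture (480x640x3 uint8, blue, green, red); there is no depth.
- env.camera_model(name): a dict with "K" (3x3 intrinsics, pixels), "T" (4x4, takes a point from camera to world coordinates); the wrist camera has in their place "tool_from_camera" (4x4, takes a point from camera to tool coordinates, whose origin is the TCP and whose axes are the flange's). Camera axes: x right, y down, z forward; pixel columns grow to the right and rows downward; lengths in m; the calibration is good to about 2 mm. A picture is of the moment at which its call begins: read the wrist's pose just before it. camera_model takes no time and is no camera call.
- env.job_done(): hands the job in; it is judged then, once.
The state is a dict: "t": time; "q": joint angles; "joint_vel": joint speeds; "tau": joint torques, N m; "ee_pos": TCP position; "tcp_rot": TCP orientation; "contact_force": force on the tool from outside, world axes, zero at the start; "ft_torque": the same for the moment, N m; "finger_gap": opening from 0.0 (shut) to 1.0 (fully open); "gripper_force": force on a finger pad.
Only numpy, scipy, OpenCV 4.12 (cv2) and the standard library are available. Lean on these libraries where they do the work, as an engineer would, in place of code of your own. Each camera call takes 0.05 s, during which the arm holds its last target. There are 200 camera calls.

## Working session

There is one attempt and no reset: what is moved stays moved. The work goes in short steps, Python scripts to look and compute and a shell command to move; the robot and the scene stay as the last step left them, time stands still between calls to the robot, and variables do not carry over. Pictures are saved under pics/ and viewed, at most 10 in all, crops included, and the job is handed in when it is done.

```bash
ls; mkdir -p pics
python3 - <<'E'
from plant import env
import cv2,json
s=env.read_state();print(s)
for n in("top","scene"):
    cv2.imwrite(f"pics/{n}0.png",env.read_camera(n)); m=env.camera_model(n);print(n,m)
print(env.camera_model("wrist"))
E
```

```text
pics
{'t': 0.0, 'q': array([-1.45349830e+00,  5.28473692e-01,  1.43389303e+00,  3.72308679e-05,
        1.18140546e+00, -1.78534407e-01]), 'joint_vel': array([ 1.20642686e-04,  1.47950572e-04,  4.15118218e-04, -9.04060364e-05,
       -4.27617747e-04,  5.31732714e-04]), 'tau': array([-2.84934198e-03, -4.42363608e+01, -1.78025419e+01, -4.09099002e-04,
        8.43974616e-03, -8.47485495e-06]), 'ee_pos': array([ 0.1821431 , -0.59712676,  0.23033195]), 'tcp_rot': array([-3.13945389e+00, -4.20921496e-04,  2.95817810e-01]), 'contact_force': array([ 0.3251832 , -0.52809972, -0.1863785 ]), 'ft_torque': array([ 0.06065295,  0.056772  , -0.04005443]), 'gripper_force': 0.0, 'finger_gap': 1.0036043377182091}
top {'K': array([[458.29025676,   0.        , 321.96789015],
       [  0.        , 458.29025676, 244.90775235],
       [  0.        ,   0.        ,   1.        ]]), 'T': array([[ 0.08055207, -0.97319602,  0.21540861,  0.38001747],
       [-0.99674117, -0.07957802,  0.01320542,  0.02773183],
       [ 0.00429033, -0.21577035, -0.97643471,  0.87872137],
       [ 0.        ,  0.        ,  0.    
[... 262 characters left out ...]
[-0.53525219,  0.52523796, -0.66153623,  0.59501314],
       [ 0.0213745 , -0.77449555, -0.63221814,  0.57996909],
       [ 0.        ,  0.        ,  0.        ,  1.        ]])}
{'K': array([[420.53624591,   0.        , 312.88806529],
       [  0.        , 420.53624591, 241.8304067 ],
       [  0.        ,   0.        ,   1.        ]]), 'tool_from_camera': array([[ 1.17162907e-04, -9.46321537e-01, -3.23226756e-01,
         8.30337902e-02],
       [ 9.99999494e-01,  4.33825221e-04, -9.07645476e-04,
        -5.53952509e-04],
       [ 9.99148380e-04, -3.23226486e-01,  9.46321109e-01,
        -1.41258954e-01],
       [ 0.00000000e+00,  0.00000000e+00,  0.00000000e+00,
         1.00000000e+00]])}
```

View pics/top0.png

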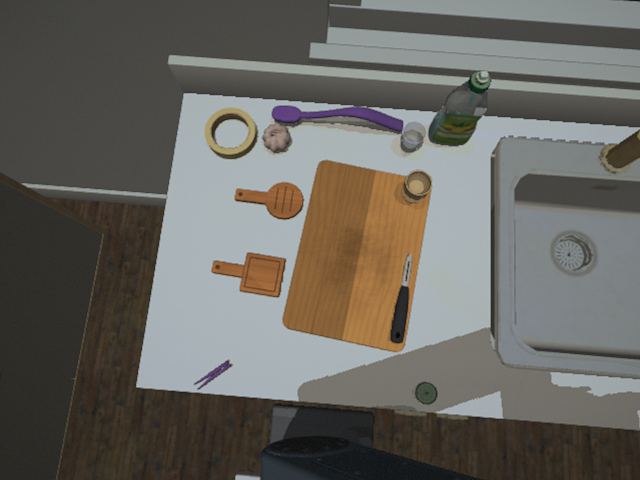

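View pics/scene0.png

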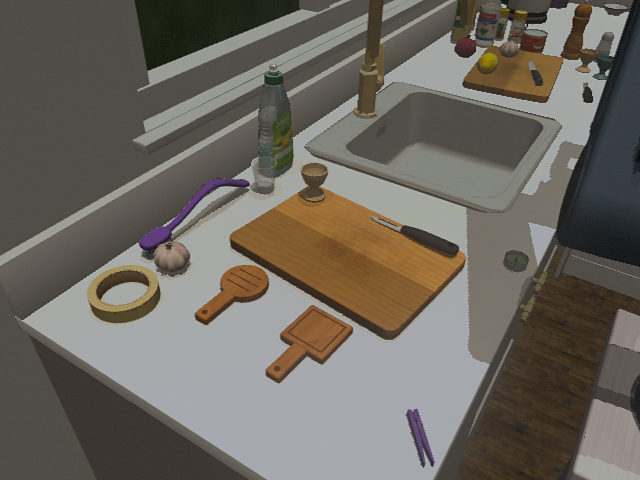

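The top view shows the square paddle's blade at about (263,274), with its handle end at (213,267). The round paddle is at (285,200), and the board's left edge runs from (321,161) to (285,325).

```bash
cat > h.py <<'E'
import numpy as np,cv2
from plant import env
def ray(m,px,z,T=None):
    T=m["T"] if T is None else T
    px=np.atleast_2d(px).astype(float)
    d=np.c_[px,np.ones(len(px))]@np.linalg.inv(m["K"]).T@T[:3,:3].T
    o=T[:3,3]; return (o+d*((z-o[2])/d[:,2])[:,None])[:,:2]
def wood(img):
    h=cv2.cvtColor(img,cv2.COLOR_BGR2HSV)
    return cv2.inRange(h,(3,90,60),(22,255,255))
def conts(mask):
    c,_=cv2.findContours(mask,cv2.RETR_EXTERNAL,cv2.CHAIN_APPROX_NONE)
    return sorted([k for k in c if cv2.contourArea(k)>300],key=cv2.contourArea)[::-1]
E
python3 - <<'E'
from h import *
np.set_printoptions(precision=4,suppress=True)
for n in("top","scene"):
    m=env.camera_model(n);img=cv2.imread(f"pics/{n}0.png")
    for c in conts(wood(img)):
        p=c[:,0]; a=cv2.contourArea(c); cen=p.mean(0)
        if a>40000 or (n=="top" and (cen[0]<180 or cen[1]>360)): continue
        z=.022 if a>8000 else .014
        w=ray(m,p,z).astype(np.float32)
        r=cv2.minAreaRect(w); mm=cv2.moments(w.reshape(-1,1,2))
        print(n,a,cen,"rect",np.array(r[0]),np.array(r[1]),r[2],"\n",cv2.boxPoints(r), "\ncentroid",mm["m10"]/mm["m00"],mm["m01"]/mm["m00"])
E
```

```text
top 20536.5 [359.615 254.779] rect [ 0.5705 -0.033 ] [0.2279 0.3548] 82.65152740478516 
 [[ 0.38   -0.1233]
 [ 0.7319 -0.1687]
 [ 0.761   0.0573]
 [ 0.4091  0.1027]] 
centroid 0.5632546406690611 -0.03286429202713185
top 1801.0 [251.068  272.7087] rect [0.5069 0.1778] [0.1348 0.0746] 85.21963500976562 
 [[0.4641 0.1137]
 [0.5385 0.1075]
 [0.5497 0.2418]
 [0.4754 0.248 ]] 
centroid 0.5052939058833069 0.16084021238849175
top 1341.0 [269.8889 198.6667] rect [0.6519 0.152 ] [0.0723 0.1326] 4.710738658905029 
 [[0.6105 0.2151]
 [0.6214 0.0829]
 [0.6934 0.0889]
 [0.6825 0.221 ]] 
centroid 0.6555949936520621 0.1374958582702023
top 549.0 [626.463  150.6481] rect [ 0.8152 -0.5652] [0.0404 0.1024] 42.130191802978516 
 [[ 0.7659 -0.5408]
 [ 0.8346 -0.6167]
 [ 0.8645 -0.5896]
 [ 0.7959 -0.5137]] 
centroid 0.8105782604239729 -0.558179101619646
scene 17693.5 [351.6634 245.752 ] rect [ 0.586  -0.0626] [0.2962 0.4082] 81.41200256347656 
 [[ 0.3621 -0.1786]
 [ 0.7657 -0.2395]
 [ 0.8099  0.0534]
 [ 0.4063  0.1144]] 
centroid 0.571742426668132 -0.030961850945918704
scene 4330.5 [542.2632 393.8162] rect 
[... 1182 characters left out ...]
4837]] 
centroid 1.0101904126974277 -0.9720872932988105
scene 1445.5 [571.8191 301.32  ] rect [ 0.2166 -0.1156] [0.0928 0.1154] 0.743002712726593 
 [[ 0.1695 -0.0585]
 [ 0.171  -0.1739]
 [ 0.2638 -0.1727]
 [ 0.2623 -0.0573]] 
centroid 0.22680174241523088 -0.11016341111703162
scene 1377.5 [492.94   458.5439] rect [0.23   0.2063] [0.0724 0.0624] 89.5801773071289 
 [[0.1986 0.1703]
 [0.261  0.1698]
 [0.2615 0.2422]
 [0.1991 0.2427]] 
centroid 0.23061847832624258 0.20039020084411216
scene 573.5 [580.0061  52.5706] rect [ 0.4522 -1.348 ] [0.0989 0.4388] 6.199436187744141 
 [[ 0.3793 -1.1352]
 [ 0.4267 -1.5714]
 [ 0.525  -1.5607]
 [ 0.4777 -1.1245]] 
centroid 0.4596648347058599 -1.3391158608803955
```

```bash
python3 -m crank '[4.9,-2.94,0,0,8.5, 4.9,-2.94,0,0,8.5, 4.9,-2.94,0,0,8.5, 4.9,-2.94,0,0,8.5, 4.9,-2.94,0,0,8.5, 4.9,-2.94,0,0,8.5, 4.9,-2.94,0,0,8.5, 2.1,-5,0,0,8.5, 2.1,-5,0,0,8.5, 2.1,-5,0,0,8.5]'
python3 -m crank '[2.1,-5,0,0,8.5, 2.1,-5,0,0,8.5, 2.1,-5,0,0,8.5, 0,0,0,-10,8.5, 0,0,0,-10,8.5, 0,0,0,-10,8.5, 0,0,0,-10,8.5, 0,0,0,-10,8.5, 0,0,0,-10,8.5, 0,0,0,-8.3,8.5]'
```

```text
t: 1.35
ee_pos: [0.4667, -0.1372, 0.231]
tcp_rot: [-3.141, 0.0, 0.296]
contact_force: [-0.1, -0.0, 0.4]
finger_gap: 0.997
gripper_force: 0.0
t: 2.6
ee_pos: [0.4831, 0.0228, 0.231]
tcp_rot: [-3.141, -0.0, 1.493]
contact_force: [0.6, -1.0, -0.4]
finger_gap: 0.998
gripper_force: 0.0
```

```bash
python3 -m crank '[5,0.3,0,0,8.5, 5,0.3,0,0,8.5, 5,0.3,0,0,8.5, 5,0.2,2,0,8.5, 1.7,0,4,0,8.5, 0,0,4,0,8.5, 0,0,0,0,8.5, 0,0,0,0,8.5, 0,0,0,0,8.5, 0,0,0,0,8.5]'
cat >> h.py <<'E'
from scipy.spatial.transform import Rotation as Rn
def wristT():
    s=env.read_state(); m=env.camera_model("wrist"); T=np.eye(4)
    T[:3,:3]=Rn.from_euler("xyz",s["tcp_rot"]).as_matrix(); T[:3,3]=s["ee_pos"]
    return s,m,T@m["tool_from_camera"],T
E
python3 - <<'E'
from h import *
np.set_printoptions(precision=4,suppress=True)
s,m,T,_=wristT(); img=env.read_camera("wrist"); cv2.imwrite("pics/w1.png",img)
print(s["ee_pos"],s["tcp_rot"])
for c in conts(wood(img)):
    r=cv2.minAreaRect(ray(m,c[:,0],.014,T).astype(np.float32)); print(cv2.contourArea(c),c[:,0].mean(0),cv2.boxPoints(r))
E
```

```text
t: 3.85
ee_pos: [0.5133, 0.238, 0.1329]
tcp_rot: [3.139, -0.001, 1.487]
contact_force: [0.7, 0.2, 0.1]
finger_gap: 0.998
gripper_force: 0.0
[0.5133 0.238  0.1329] [ 3.1388 -0.0009  1.4873]
11755.5 [312.934  314.6381] [[0.4663 0.1187]
 [0.5402 0.1126]
 [0.5512 0.2463]
 [0.4772 0.2524]]
11020.0 [317.5789 446.1727] [[0.4018 0.0397]
 [0.6062 0.0222]
 [0.6111 0.0798]
 [0.4068 0.0973]]
7638.5 [532.558  317.4667] [[0.611  0.2146]
 [0.6416 0.0853]
 [0.6996 0.0991]
 [0.6691 0.2283]]
```

View pics/w1.png

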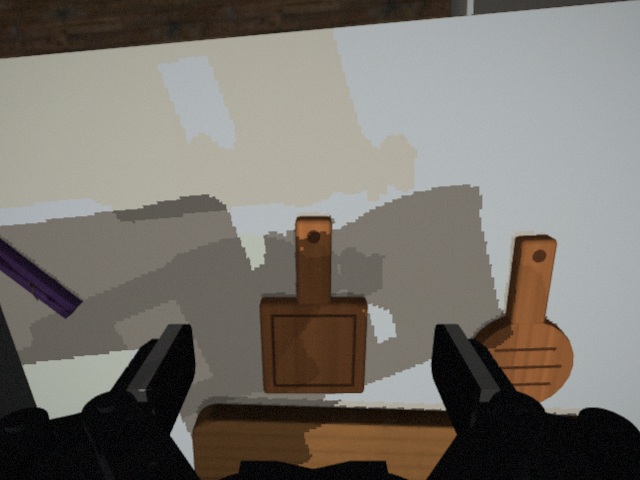

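The wrist view shows the handle end at (314,217), centred between the fingers. The blade end is at row 392 and the board edge at about row 405. The round paddle is clear on the right.

```bash
python3 -m crank '[0.8,0,2,0,6, 0,0,4,0,5, 0,0,4,0,5, 0,0,2,0,5, 0,0,0.9,0,5, 0,0,0,0,5, 0,0,0,0,2.3, 0,0,0,0,2.3, 0,0,0,0,2.3, 0,0,0,0,2.3]'
```

```text
t: 5.15
ee_pos: [0.5139, 0.2463, 0.0035]
tcp_rot: [3.139, -0.001, 1.488]
contact_force: [-0.5, -0.5, 5.3]
finger_gap: 0.275
gripper_force: 17.5
```

```bash
python3 -m crank '[0,0,-0.2,0,2.3, 0,0,0,0,2.3, -0.5,0,0,-0.5,2.3, -0.5,0,0,-0.5,2.3, -0.5,0,0,-0.5,2.3, -0.4,0,0,-0.5,2.3, -0.2,0,0,0,2.3, -0.2,0,0,0,2.3, 0,0,0,0,2.3, 0,0,0,0,2.3]'
```

```text
t: 6.4
ee_pos: [0.5172, 0.2269, 0.0058]
tcp_rot: [3.129, -0.008, 1.52]
contact_force: [5.9, 13.9, 0.3]
finger_gap: 0.274
gripper_force: 18.6
```

```bash
python3 -m crank '[0.6,0,0,0,2.33, 0,-0.25,0,2.4,2.33, 0,0,0,2,2.33, -0.6,0,0,0,2.33, -0.4,0,0,0,2.33, -0.1,0,-0.2,0,2.33, -0.1,0,-0.3,0,2.33, -0.1,0,-0.3,0,2.33, -0.1,0,-0.3,0,2.33, -0.1,0,-0.3,0,2.33]'
python3 - <<'E'
from h import *
s,m,T,_=wristT(); img=env.read_camera("scene"); w=env.read_camera("wrist")
cv2.imwrite("pics/s2.png",np.vstack([cv2.resize(img[200:440,160:480],None,fx=1.5,fy=1.5)[:300],cv2.resize(w[180:480,80:560],None,fx=1,fy=1)]))
E
```

```text
t: 7.65
ee_pos: [0.5059, 0.2193, 0.0185]
tcp_rot: [-3.139, -0.007, 1.44]
contact_force: [-3.0, 19.6, 0.4]
finger_gap: 0.276
gripper_force: 20.7
```

View pics/s2.png

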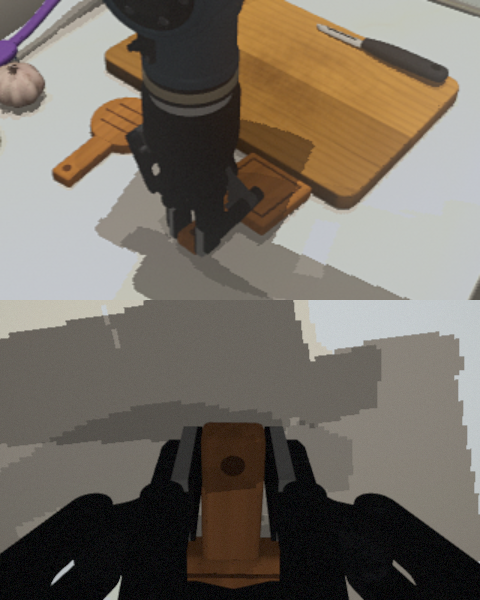

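The crop shows the handle gripped at its end, but the tilt isn't readable by eye. I'll compute it from how the handle width changes along the image.

```bash
cat >> h.py <<'E'
def tilt(save=None):
    s,m,Tc,T=wristT(); w=env.read_camera("wrist")
    if save: cv2.imwrite(save,w)
    h=cv2.cvtColor(w,cv2.COLOR_BGR2HSV); k=cv2.inRange(h,(0,70,25),(25,255,255))
    K=m["K"];C=m["tool_from_camera"];V=[];W=[];U=[]
    for v in range(180,480):
        u=np.flatnonzero(k[v,180:460])+180
        u=u[abs(u-313)<60]
        if len(u)>20: V.append(v);W.append(u[-1]-u[0]+1);U.append(u.mean())
    V=np.array(V);W=np.array(W,float);U=np.array(U)
    return s,V,W,U,K,C
def side(V,W,U,K,C):
    p=np.polyfit(V,W,1); vv=np.array([V[0],V[-1]]); Z=K[0,0]*.024/np.polyval(p,vv)
    P=np.c_[(U[[0,-1]]-K[0,2])/K[0,0]*Z,(vv-K[1,2])/K[1,1]*Z,Z]
    Q=P@C[:3,:3].T+C[:3,3]; d=Q[1]-Q[0]
    return Q, np.degrees(np.arctan2(d[2],-d[0])), np.linalg.norm(d)
E
python3 - <<'E'
from h import *
np.set_printoptions(precision=4,suppress=True)
s,V,W,U,K,C=tilt("pics/w2.png")
print([(v,int(w)) for v,w in zip(V[::8],W[::8])])
g=(W<75)&(W>45)&(V<V[0]+130)&(V>V[0]+6)
print(side(V[g],W[g],U[g],K,C))
E
```

```text
[(np.int64(303), 53), (np.int64(311), 63), (np.int64(319), 65), (np.int64(327), 65), (np.int64(335), 64), (np.int64(343), 64), (np.int64(351), 64), (np.int64(359), 62), (np.int64(367), 62), (np.int64(375), 62), (np.int64(383), 60), (np.int64(391), 60), (np.int64(399), 59), (np.int64(407), 59), (np.int64(415), 58), (np.int64(423), 91), (np.int64(431), 94), (np.int64(439), 93), (np.int64(447), 93), (np.int64(455), 93), (np.int64(463), 56)]
(array([[ 0.0103, -0.0004, -0.0033],
       [-0.0392, -0.0025, -0.0019]]), np.float64(1.621486205909812), np.float64(0.049586446976257484))
```

```bash
python3 -m crank '[0.4,0,0,0,2.35, 0.1,0,0,0,2.35, 0,0,0,0,2.37, 0,0,0,0,2.37, 0,0,0,0,2.37, 0,0,0,0,2.37, 0,0,0,0,2.37, 0,0,0,0,2.37, 0,0,0,0,2.37, 0,0,0,0,2.37]'
python3 - <<'E'
from h import *
np.set_printoptions(precision=4,suppress=True)
s,V,W,U,K,C=tilt("pics/w3.png")
g=(W<75)&(W>45)&(V<V[0]+112)&(V>V[0]+6)
print(V[0],side(V[g],W[g],U[g],K,C))
E
```

```text
t: 9.05
ee_pos: [0.508, 0.2193, 0.0183]
tcp_rot: [3.142, -0.0, 1.446]
contact_force: [0.8, 0.1, -0.6]
finger_gap: 0.279
gripper_force: 8.4
303 (array([[ 0.0114, -0.0004, -0.0054],
       [-0.0385, -0.0006, -0.001 ]]), np.float64(5.069991519377452), np.float64(0.050151938598350695))
```

```bash
python3 -m crank '[0,0,0,0,2.38, 0,0,0,0,2.38, 0,0,0,0,2.38, 0,0,-0.3,0,2.38, -0.05,0,-0.3,0,2.38, -0.05,0,-0.3,0,2.38, -0.05,0,-0.3,0,2.38, -0.05,0,-0.3,0,2.38, 0,0,0,0,2.38, 0,0,0,0,2.38]'
python3 - <<'E'
from h import *
np.set_printoptions(precision=4,suppress=True)
s,V,W,U,K,C=tilt("pics/w4.png")
print(V[0],[int(w) for v,w in zip(V[::8],W[::8])])
g=(W<75)&(W>45)&(V<V[0]+100)&(V>V[0]+6)
print(V[0],side(V[g],W[g],U[g],K,C))
E
```

```text
t: 10.35
ee_pos: [0.5079, 0.2174, 0.0334]
tcp_rot: [3.141, -0.0, 1.446]
contact_force: [0.3, -0.3, -0.0]
finger_gap: 0.279
gripper_force: 5.6
302 [48, 63, 65, 66, 65, 65, 63, 63, 61, 60, 60, 59, 58, 75, 77, 93, 96, 95, 95, 95, 64]
302 (array([[ 0.0123, -0.0006, -0.0063],
       [-0.0347, -0.0006,  0.0022]]), np.float64(10.301802956629626), np.float64(0.047808903340397266))
```

```bash
python3 -m crank '[-0.25,0,-0.8,0,2.37, -0.25,0,-0.8,0,2.37, -0.3,0,-0.8,0,2.37, -0.43,0,-0.75,0,2.37, -0.43,0,-0.75,0,2.37, -0.43,0,-0.75,0,2.37, -0.53,0,-0.58,0,2.37, -0.53,0,-0.58,0,2.37, -0.53,0,-0.58,0,2.37, 0,0,0,0,2.37]'
python3 - <<'E'
from h import *
img=env.read_camera("scene"); w=env.read_camera("wrist")
cv2.imwrite("pics/s5.png",np.vstack([cv2.resize(img[200:440,160:480],None,fx=1.5,fy=1.5)[:300],w[180:480,80:560]]))
E
```

```text
t: 11.65
ee_pos: [0.5034, 0.1804, 0.0977]
tcp_rot: [3.141, -0.0, 1.445]
contact_force: [-0.5, -0.3, 0.4]
finger_gap: 0.277
gripper_force: 5.5
```

View pics/s5.png

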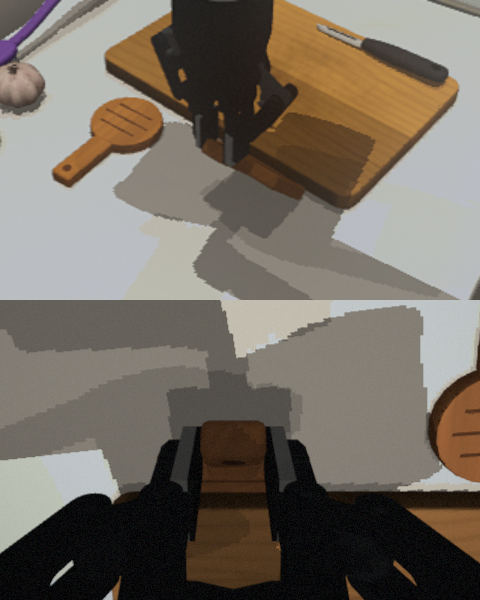

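The paddle is now tilted steeply between the fingers: the handle end is at (233,440), with the blade lower by the board edge. The round paddle hasn't moved.

```bash
python3 -m crank '[-0.58,0,-0.43,0,2.37, -0.58,0,-0.43,0,2.37, -0.6,0,-0.43,0,2.37, -0.6,0,-0.28,0,2.37, -0.6,0,-0.28,0,2.37, -0.6,0,-0.28,0,2.37, -0.85,0,-0.25,0,2.37, -0.85,0,-0.25,0,2.37, -0.75,0,-0.12,0,2.37, -0.75,0,-0.1,0,2.37]'
python3 - <<'E'
from h import *
img=env.read_camera("scene"); w=env.read_camera("wrist")
cv2.imwrite("pics/s6.png",np.vstack([cv2.resize(img[180:420,160:480],None,fx=1.5,fy=1.5)[:330],w[180:450,80:560]]))
E
```

```text
t: 13.0
ee_pos: [0.4947, 0.1132, 0.1258]
tcp_rot: [3.142, -0.0, 1.446]
contact_force: [-0.1, -0.7, -1.4]
finger_gap: 0.28
gripper_force: 5.2
```

View pics/s6.png

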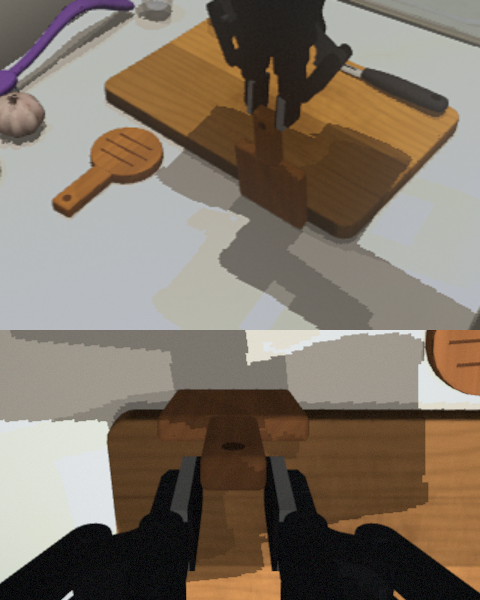

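The paddle is standing almost vertical on its blade end at the board edge, toe near (272,215), and the round paddle is undisturbed. Next I'll hold it there, raise it slightly and carry it over.

```bash
python3 -m crank '[-0.6,0,0.1,0,2.37, -0.6,0,0,0,2.37, 0,0,0,0,2.37, 0,0,0,0,2.36, -0.3,0,-0.6,0,2.36, 0,0,-0.6,0,2.36, -0.8,0,0,0,2.36, -0.8,0,0,0,2.36, -0.8,0,0.1,0,2.36, -0.9,0,0.1,0,2.36]'
python3 - <<'E'
from h import *
img=env.read_camera("scene"); w=env.read_camera("wrist")
cv2.imwrite("pics/s7.png",np.vstack([cv2.resize(img[180:420,160:480],None,fx=1.5,fy=1.5)[:330],w[180:450,80:560]]))
E
```

```text
t: 14.35
ee_pos: [0.4886, 0.0654, 0.1345]
tcp_rot: [-3.141, -0.0, 1.446]
contact_force: [-0.4, 0.3, -0.9]
finger_gap: 0.275
gripper_force: 6.9
```

View pics/s7.png

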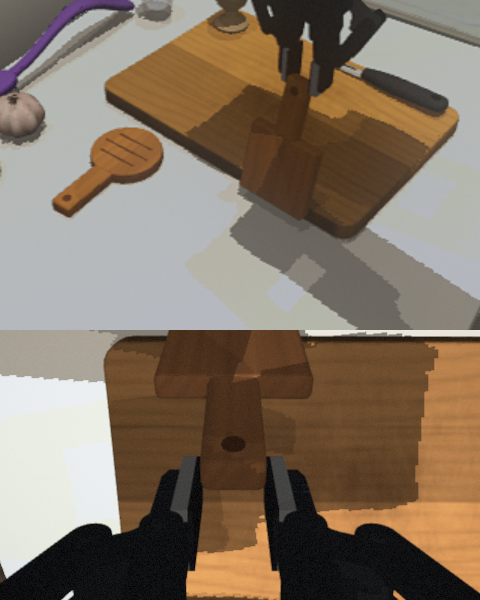

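The paddle now leans past vertical over the board edge, its blade end resting at the corner near (275,205). I'll continue the arc.

```bash
python3 -m crank '[-0.98,0,0.33,0,2.36, -0.98,0,0.33,0,2.36, -0.98,0,0.33,0,2.36, -0.86,0,0.58,0,2.36, -0.86,0,0.58,0,2.36, -0.86,0,0.58,0,2.36, -0.7,0,0.78,0,2.36, -0.7,0,0.78,0,2.36, -0.7,0,0.78,0,2.36, -0.45,0,0.9,0,2.36]'
python3 - <<'E'
from h import *
img=env.read_camera("scene"); w=env.read_camera("wrist")
cv2.imwrite("pics/s8.png",np.vstack([cv2.resize(img[180:420,160:480],None,fx=1.5,fy=1.5)[:330],w[180:450,80:560]]))
E
```

```text
t: 15.7
ee_pos: [0.4788, -0.0145, 0.0745]
tcp_rot: [3.141, 0.0, 1.446]
contact_force: [-0.4, 0.8, 0.1]
finger_gap: 0.274
gripper_force: 6.9
```

View pics/s8.png

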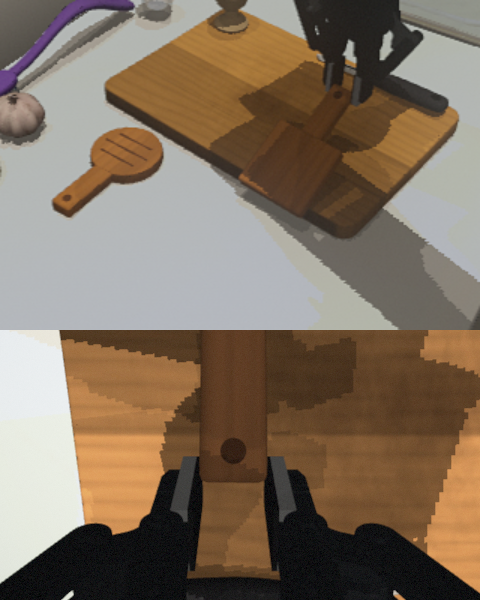

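The paddle is down to about 30° above the board, face down, and the fingers are clear of the peeler. I'll lower it the rest of the way, open and retreat.

```bash
python3 -m crank '[-0.4,0,0.95,0,2.36, -0.4,0,0.95,0,2.36, -0.3,0,1,0,2.36, -0.3,0,1,0,2.36, -0.3,0,0.8,0,2.36, 0,0,0,0,2.36, 0,0,0,0,2.6, 0,0,0,0,3.5, 0,0,0,0,4, 0,0,0,0,4]'
python3 -m crank '[0,0,-1,0,4.5, 0,0,-3,0,4.5, 0,0,-4,0,4.5, 0,0,-4,0,4.5, 0,0,-4,0,4.5, 0,0,-4,0,4.5, 0,0,0,0,4.5, 0,0,0,0,4.5, 0,0,0,0,4.5, 0,0,0,0,4.5]'
python3 - <<'E'
from h import *
img=env.read_camera("scene"); w=env.read_camera("top")
cv2.imwrite("pics/s9.png",np.vstack([cv2.resize(img[180:420,160:480],None,fx=1.5,fy=1.5)[:330],w[110:380,180:660]]) if 0 else np.vstack([cv2.resize(img[180:420,160:480],(480,300)),cv2.resize(w[130:370,190:510],(480,300))]))
E
```

```text
t: 17.05
ee_pos: [0.4768, -0.0308, 0.0282]
tcp_rot: [3.141, 0.0, 1.446]
contact_force: [0.1, -0.3, -0.7]
finger_gap: 0.469
gripper_force: 0.0
t: 18.3
ee_pos: [0.4759, -0.0307, 0.2269]
tcp_rot: [-3.139, -0.0, 1.446]
contact_force: [-0.2, -0.2, 0.3]
finger_gap: 0.528
gripper_force: 0.0
```

View pics/s9.png

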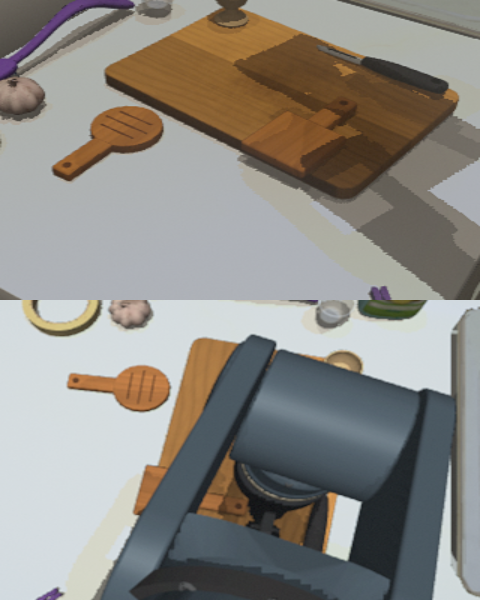

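The scene crop shows the paddle flat and face down on the board, with its blade at about (297,140) and its handle pointing right. The round paddle is where it was, and the arm is clear.

```bash
python3 -c "from plant import env; print(env.job_done())"
```

```text
the job is handed in; nothing more can be done
None
```

I turned the square paddle over against the board's edge and left it flat, face down, on top of the chopping board; the round paddle looks undisturbed in the last image. The job is handed in, and no verdict came back.

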